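# Re-hang the splash guard of a milk sampling station

### The arm

A 7-joint arm with a two-finger parallel gripper is mounted at the origin on the work surface. World frame = base frame: x ahead of the robot, y to its left, z up, the work surface at z = 0. Lengths are in m, angles in rad, forces in N, time in s.
With the tool pointing down it reaches from about 0.4 to 0.85 m from the base axis. Payload 10.4 kg.
Tool frame: the origin (TCP) lies midway between the tips of the shut fingers; the grasp point (between the pads) lies 19 mm behind it; z points along the fingers, y is the line along which they close (so a half turn about z gives the same grasp; the last joint's range is limited). The gripper opens to 85 mm and grips with 20 to 120 N. Pads are 22 mm wide; open, the fingers measure 114 mm over their backs; the gripper's body (76 mm by 85 mm) begins 54 mm behind the grasp point. The pads swing forward as they close: fully open they stand 13 mm farther back than shut.
Start: joints at [1.13, 0.332, -0.065, 1.46, 0.022, 1.35, -0.088], TCP at [0.254, -0.571, 0.21] pointing down, gripper open.
Joint ranges: [-2.6, 2.6], [-0.5, 2.12], [-1.47, 1.34], [0.16, 2.42], [-1.27, 4.41], [0.06, 2.06], [-2.6, 2.6]. Speed limits (rad/s): [2.22, 2.22, 2.79, 2.79, 3.14, 3.14, 3.14].

### API

Orientations are given as a unit quaternion [x, y, z, w].
In Python, from workcell import get_obs, camera, camera_params, hand_in gives the robot as it stands.
- The arm moves only by the tool carry_out, never from a script. Its argument "commands" is a list that holds one entry, the list of rows, each a list of 6 numbers: the shift along the tool's x, y, z in units of 40 mm (1.0 is 40 mm), then the turn, a rotation vector about the tool's x, y, z in units of 6 degrees (1.0 is 6 degrees). In form: [[[x, y, z, ax, ay, az], ...]]. A call has 1 to 20 rows; each row shifts and turns the commanded pose from where the row before left it, along the tool's axes as they then stand; what a row does not reach is not made up. A row lasts 1/12 s, in which the tool goes at most 41.7 mm and 7.16 degrees, less where a joint would pass 70% of its speed; a pose out of reach is approached as far as the arm can. A call is refused whole if a number of a shift passes 1 or a number of a turn 1, either way. A call with a gripper value outside its range is refused whole. "hand" is the closure, from -1 (fully open) to 1 (shut), set as the call begins (left out, the last holds). The fingers move at their own pace and stop on an object; "force" is the grip in N (left out, the last holds). Time passes only in rows, so rows that do not move let the fingers close. It gives the time, the measured TCP pose, the force, the opening and the grip force at its end, in the units of the state.
- get_obs(): the state, without advancing time (a new reading comes with each control period).
- camera(name): name is "scene" or "top"; returns the picture (400x640x3 uint8, red, green, blue); there is no depth.
- camera_params(name): a dict with "mtx" (3x3 intrinsics, pixels), "k1" (the pictures are not rectified: a ray, as slopes to the right and down, at radius r is drawn at 1 + k1 r^2 times it, then the intrinsics apply), "R" (3x3) and "t" (3): a world point X has camera coordinates R X + t. Camera axes: x right, y down, z forward; pixel columns grow to the right and rows downward; lengths in m; the calibration is good to about 2 mm. A picture is of the moment at which its call begins. camera_params takes no time and is no camera call.
- hand_in(): hands the job in; it is judged then, once.
The state is a dict: "clock": time; "joint_pos": joint angles; "joint_velocities": joint speeds; "tau": joint torques, N m; "position": TCP position; "ee_rot": TCP orientation; "ft_force": force on the tool from outside, world axes, zero at the start; "torque": the same for the moment, N m; "grip_width": opening from 0.0 (shut) to 1.0 (fully open); "grasp_force": force on a finger pad.
Only numpy, scipy, OpenCV 4.12 (cv2) and the standard library are available. Lean on these libraries where they do the work, as an engineer would, in place of code of your own. Each camera call takes 0.05 s, during which the arm holds its last target. There are 200 camera calls.

### The job

The splash guard is to be hung back on the blue sampling station: put one packer on the station's deck midway between the two hinge knuckles, square to them, and stack the other packer squarely on top of it, so that they carry the guard at hinge height. Then take the guard out of its drying stand, stand its hinge leaf on the packers between the two knuckles so that all the knuckle holes line up for the hinge pins, and keep holding it upright and still there: finish while holding it, without letting go. Leave the sample pots and the hinge pins in their tray alone.

Things in the scene. Friction and masses are not known exactly. Their poses are not given: they have to be found in the camera images.
- station: Sampling station, fixed: a low dark blue housing, 230 (x) by 300 (y) by 50 mm high; its flat top is the deck. Origin at the centre of its underside; z up, y along the hinge line, which runs 30 mm from the centre towards -x (the robot's side). A black stirrer cell, 72 mm across, 6 mm high, 68 mm from the centre towards +x, carries a sample pot.
- deck_mid (a point): Point on the deck (50 mm above the bench) midway between the two fixed hinge knuckles, under the hinge line; axes as the station's.
- bore_left (a point): Centre of the hole (10 mm across, along the station's y) in the inner face of the +y fixed knuckle, 28 mm above the deck; axes as the station's. Each fixed knuckle is an aluminium barrel 28 mm across and 24 mm long, its top 42 mm above the deck, on a foot 56 mm long in x.
- bore_right (a point): The same for the -y knuckle; the inner faces of the two knuckles, and so these two points, are 168 mm apart.
- packer_1: Loose flat grey plastic packer plate, 40 (x) by 60 (y) by 10 mm thick (z), 36 g, lying on the bench; origin at the centre of its underside. Two packers piled on the deck carry the guard at the height where the holes line up.
- packer_2: The other packer, identical; either one may go underneath.
- guard: Splash guard, 0.2 to 0.35 kg, upright in a drying stand, 110 mm high: a panel 150 mm long (y), 8 mm thick (x), along its top an aluminium grip channel 12 mm thick, 30 mm high, along its foot a hinge leaf ending in a round barrel (the guard's knuckle) 16 mm across, 160 mm long, bored 10 mm along y. Origin at the middle of the barrel's lowest line, z up the panel. Same both ways round.
- guard_top (a point): Middle of the guard's top edge, 110 mm above the barrel's lowest line. In the stand the guard may lean up to 8 degrees about its y axis. Its barrel being round, it falls over if let go outside the stand.
- guard_end_a (a point): Centre of the hole in the barrel's end face at the guard's +y end: 80 mm from the middle, 8 mm above the barrel's lowest line.
- guard_end_b (a point): The same at the guard's -y end. In place, each barrel end stands 4 mm from a fixed knuckle's inner face, its hole in line with the hole there.
- stand: Drying stand, fixed: a grey floor plate 75 (x) by 150 (y) by 6 mm with two slotted posts 66 mm high in all, 55 mm to either side of the middle along y; the 18 mm wide slots run along y, open at the top and ends. Origin at the centre of its underside. The guard clears the posts when lifted by 65 mm.
- pot_station: Capped sample pot, 53 mm across, 74 mm high, on the station's stirrer cell; leave alone. Origin at the centre of its underside.
- pot_bench: Another capped sample pot, on the bench; leave alone.
- hinge_pin_1: Loose steel hinge pin, 8 mm thick, 68 mm long, lying in a steel tray of 100 by 56 by 14 mm on the bench; leave alone. Origin on the tray's floor under its middle.
- hinge_pin_2: The other hinge pin in the tray.
Things that resemble listed ones, but are neither listed nor needed, are in the scene too. Of the things that look like the guard, the smallest one is meant.

How it is judged:
On the way, in this order (a step that is already met when the one before it is completed fails the run):
1. one packer lies on the deck midway between the knuckles and square to them, let go (((horizontal distance between packer_1 and deck_mid below 0.015 m and z of packer_1 in the frame of deck_mid between -0.003 and 0.003 m and angle between the y axis of packer_1 and the y axis of station, either way round below 0.15 rad) or (horizontal distance between packer_2 and deck_mid below 0.015 m and z of packer_2 in the frame of deck_mid between -0.003 and 0.003 m and angle between the y axis of packer_2 and the y axis of station, either way round below 0.15 rad)) and contact force between the fingers and packer_1 below 0.3 N and contact force between the fingers and packer_2 below 0.3 N), for 0.2 s.
2. the other packer lies squarely on it, let go (((horizontal distance between packer_1 and deck_mid below 0.015 m and z of packer_1 in the frame of deck_mid between -0.003 and 0.003 m and angle between the y axis of packer_1 and the y axis of station, either way round below 0.15 rad and horizontal distance between packer_1 and packer_2 below 0.006 m and angle between the y axis of packer_1 and the y axis of packer_2, either way round below 0.12 rad and z of packer_2 in the frame of packer_1 between 0.008 and 0.012 m) or (horizontal distance between packer_2 and deck_mid below 0.015 m and z of packer_2 in the frame of deck_mid between -0.003 and 0.003 m and angle between the y axis of packer_2 and the y axis of station, either way round below 0.15 rad and horizontal distance between packer_2 and packer_1 below 0.006 m and angle between the y axis of packer_2 and the y axis of packer_1, either way round below 0.12 rad and z of packer_1 in the frame of packer_2 between 0.008 and 0.012 m)) and contact force between the fingers and packer_1 below 0.3 N and contact force between the fingers and packer_2 below 0.3 N), for 0.2 s.
At the end, for the whole second after the job is handed in: Lower packer within 15 mm and 8 deg of midway and square; upper within 6 mm and 7 deg of it. Guard standing on the pile between the knuckles, hole at each end in line within 3 mm fore and aft and up and down, upright within 5.7 deg, still, gripped by the fingers (((horizontal distance between packer_1 and deck_mid below 0.015 m and z of packer_1 in the frame of deck_mid between -0.003 and 0.003 m and angle between the y axis of packer_1 and the y axis of station, either way round below 0.15 rad and horizontal distance between packer_1 and packer_2 below 0.006 m and angle between the y axis of packer_1 and the y axis of packer_2, either way round below 0.12 rad and z of packer_2 in the frame of packer_1 between 0.008 and 0.012 m) or (horizontal distance between packer_2 and deck_mid below 0.015 m and z of packer_2 in the frame of deck_mid between -0.003 and 0.003 m and angle between the y axis of packer_2 and the y axis of station, either way round below 0.15 rad and horizontal distance between packer_2 and packer_1 below 0.006 m and angle between the y axis of packer_2 and the y axis of packer_1, either way round below 0.12 rad and z of packer_1 in the frame of packer_2 between 0.008 and 0.012 m)) and ((x of guard_end_a in the frame of bore_left between -0.003 and 0.003 m and z of guard_end_a in the frame of bore_left between -0.003 and 0.003 m and y of guard_end_a in the frame of bore_left between -0.009 and 0.001 m and x of guard_end_b in the frame of bore_right between -0.003 and 0.003 m and z of guard_end_b in the frame of bore_right between -0.003 and 0.003 m and y of guard_end_b in the frame of bore_right between -0.001 and 0.009 m) or (x of guard_end_b in the frame of bore_left between -0.003 and 0.003 m and z of guard_end_b in the frame of bore_left between -0.003 and 0.003 m and y of guard_end_b in the frame of bore_left between -0.009 and 0.001 m and x of guard_end_a in the frame of bore_right between -0.003 and 0.003 m and z of guard_end_a in the frame of bore_right between -0.003 and 0.003 m and y of guard_end_a in the frame of bore_right between -0.001 and 0.009 m)) and angle between guard's own z axis and vertical below 0.1 rad and contact force between the fingers and guard above 2 N and (contact force between guard and packer_1 above 0.3 N or contact force between guard and packer_2 above 0.3 N) and linear speed of guard below 0.02 m/s); the arm keeps its last pose, push and grip.
It fails at once if a sample pot is pushed away or tipped (distance of any of pot_station, pot_bench from where it was at the start of the episode above 0.03 m or angle between any of pot_station, pot_bench's own z axis and vertical above 0.5 rad).
It fails at once if the hinge pins are disturbed (distance of any of hinge_pin_1, hinge_pin_2 from where it was at the start of the episode above 0.03 m).
It also fails if it takes over 61 s, if anything falls off the work surface, if the arm or the gripper's body presses on something with over 40 N, if the wrist force passes 120 N, or if a joint passes its speed limit or range.

## Working session

There is one attempt and no reset: what is moved stays moved. The work goes in short steps, Python scripts to look and compute and a tool call to move; the robot and the scene stay as the last step left them, time stands still between calls to the robot, and variables do not carry over. Pictures are saved under pics/ and viewed, at most 10 in all, crops included, and the job is handed in when it is done.

Besides the shell and the picture viewer there is one more tool, called in YAML: its name, and indented under it one key for each argument. carry_out: Moves the arm, as the interface text tells. Its arguments: {"type":"object","properties":{"commands":{"type":"array"},"hand":{"type":"number"},"force":{"type":"number"}},"required":["commands"]}

```bash
mkdir -p pics; cat > h.py <<'E'
import numpy as np, cv2
from workcell import get_obs, camera, camera_params, hand_in
def save(name,fn):
    im=camera(name); cv2.imwrite(fn,im[:,:,::-1]); return im
def proj(name,X):
    p=camera_params(name);c=np.array(p['R'])@np.array(X,float)+np.array(p['t']);s=c[:2]/c[2];s=s*(1+p['k1']*(s@s))
    K=np.array(p['mtx']);return (K@np.r_[s,1])[:2]
def ray(name,uv):
    p=camera_params(name);K=np.array(p['mtx']);s=(np.linalg.inv(K)@np.r_[uv,1])[:2];d=s.copy()
    for _ in range(30): d=s/(1+p['k1']*(d@d))
    R=np.array(p['R']);return -R.T@np.array(p['t']),R.T@np.r_[d,1]
def atz(name,uv,z):
    o,d=ray(name,uv);return o+d*(z-o[2])/d[2]
E
python3 - <<'E'
from h import *
for n in('top','scene'):
    im=save(n,f'pics/{n}0_raw.png'); p=camera_params(n);print(n,np.round(p['mtx'],1).tolist(),p['k1'],np.round(-np.array(p['R']).T@p['t'],3),np.round(p['R'],2).tolist())
    cv2.imwrite(f'pics/{n}0.png',cv2.resize(im[:,:,::-1],(800,500),interpolation=cv2.INTER_CUBIC))
o=get_obs();print(o['clock'],o['position'],o['ee_rot'],o['grip_width'])
E
```

```text
top [[459.4, 0.0, 330.6], [0.0, 459.4, 181.7], [0.0, 0.0, 1.0]] -0.04381302897524826 [0.293 0.122 1.263] [[0.02, -1.0, 0.0], [-0.98, -0.02, -0.2], [0.2, 0.0, -0.98]]
scene [[406.5, 0.0, 317.8], [0.0, 406.5, 200.3], [0.0, 0.0, 1.0]] -0.0475161002361997 [1.135 0.633 0.761] [[-0.68, 0.74, 0.0], [0.47, 0.44, -0.77], [-0.57, -0.52, -0.64]]
0.1 [ 0.25345628 -0.57093282  0.20971345] [ 9.78254295e-01  2.07408215e-01 -1.53822119e-04 -5.86351668e-04] 0.9987053470711018
```

View pics/top0.png

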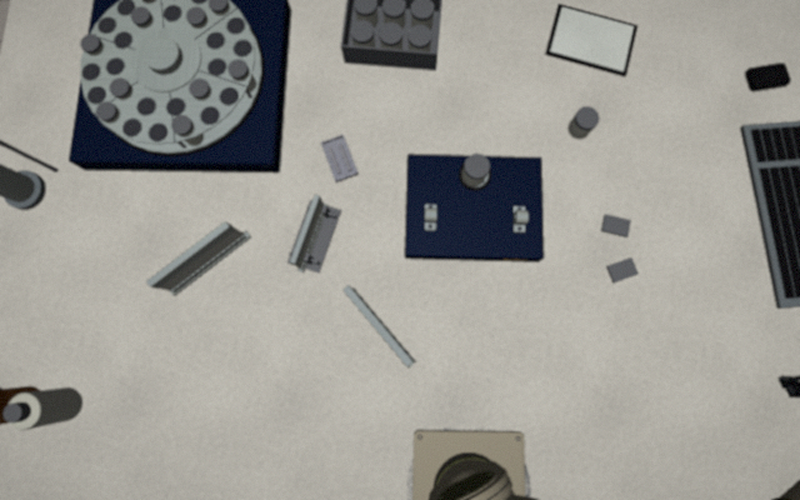

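View pics/scene0.png

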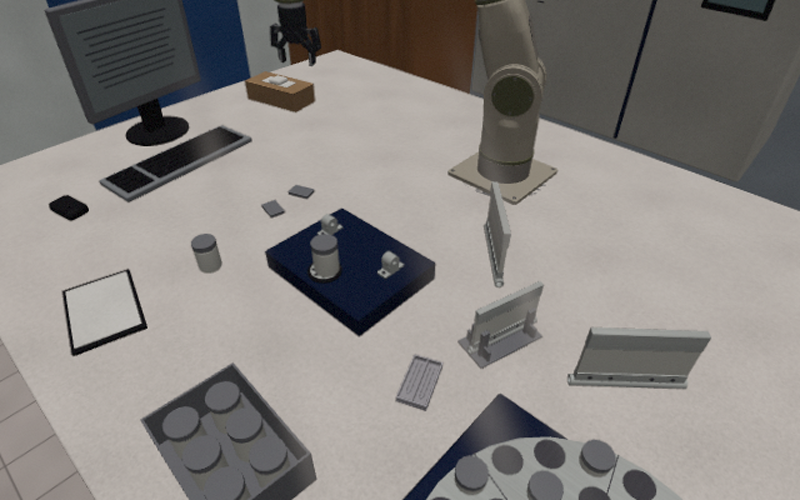

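```bash
cat >> h.py <<'E'
def crop(im,x0,x1,y0,y1,s):
    c=cv2.resize(im[y0:y1,x0:x1,::-1],None,fx=s,fy=s,interpolation=cv2.INTER_CUBIC)
    c=cv2.convertScaleAbs(c,alpha=1.2,beta=25)
    for x in range(-(-x0//10)*10,x1,10):
        cv2.line(c,((x-x0)*s,0),((x-x0)*s,6 if x%50 else 14),(0,0,255),1);cv2.putText(c,str(x),((x-x0)*s,24),0,.35,(0,0,255))
    for y in range(-(-y0//10)*10,y1,10):
        cv2.line(c,(0,(y-y0)*s),(6,(y-y0)*s),(0,0,255),1);cv2.putText(c,str(y),(8,(y-y0)*s+4),0,.35,(0,0,255))
    return c
E
python3 - <<'E'
from h import *
T=np.mean([camera('top') for _ in range(4)],0).astype(np.uint8); S=np.mean([camera('scene') for _ in range(4)],0).astype(np.uint8)
np.savez('im0.npz',T=T,S=S)
a=crop(T,220,290,150,225,6);b=crop(T,475,520,165,228,6);b=cv2.copyMakeBorder(b,0,a.shape[0]-b.shape[0],4,0,0)
cv2.imwrite('pics/A.png',np.hstack([a,b]))
cv2.imwrite('pics/B.png',crop(T,318,442,118,214,6))
a=crop(S,362,442,220,295,5);b=crop(S,205,350,145,270,5)
cv2.imwrite('pics/C.png',a);cv2.imwrite('pics/D.png',b)
g=cv2.cvtColor(T,cv2.COLOR_RGB2GRAY)
print(g[170:225:5,480:515:3])
m=(g<115).astype(np.uint8);m[:,:470]=0;m[:,520:]=0;m[:165]=0;m[230:]=0
n,l,st,c=cv2.connectedComponentsWithStats(m)
for i in range(1,n):
    if st[i,4]>100:
        P=np.argwhere(l==i)[:,::-1].astype(np.float32);r=cv2.minAreaRect(P);print(st[i,4],c[i],r)
        w=atz('top',c[i],.010);print('world',w)
        bx=cv2.boxPoints(r);wb=np.array([atz('top',q,.01) for q in bx]);print(np.round(wb,4).tolist())
E
```

```text
[[180 178 176 178 183 185 180 180 181 182 179 180]
 [182  95  93  91  93  96 111 137 162 180 180 180]
 [172  90  93  93  93  93  92  91 163 180 179 181]
 [163 113  94  88  92  93  93  94 172 180 179 179]
 [172 176 176 178 176 173 168 162 181 178 180 182]
 [177 172 172 174 175 177 174 177 178 180 175 182]
 [176 171 174 173 174 175 177 177 179 178 181 179]
 [172 174 174 172 177 178 176 176 169 182 181 180]
 [172 176 176 163 131 102  91  91  91 141 177 181]
 [175 176  96  93  95  93  94  94  95  96 176 183]
 [175 175 169  87  93  94  93  91 102 137 173 181]]
278 [492.12589928 180.29856115] ((492.19659423828125, 180.31460571289062), (21.211748123168945, 13.266711235046387), 12.994616508483887)
world [ 0.56056492 -0.33029     0.01      ]
[[0.5483, -0.2964, 0.01], [0.5855, -0.3067, 0.01], [0.5728, -0.3648, 0.01], [0.5357, -0.3542, 0.01]]
281 [497.30960854 215.80427046] ((497.37786865234375, 215.75794982910156), (13.386188507080078, 21.054656982421875), 70.34617614746094)
world [ 0.46060798 -0.33953931  0.01      ]
[[0.4679, -0.3061, 0.01], [0.4886, -0.3628, 0.01], [0.4536, -0.3734, 0.01], [0.4332, -0.317, 0.01]]
```

View pics/A.png

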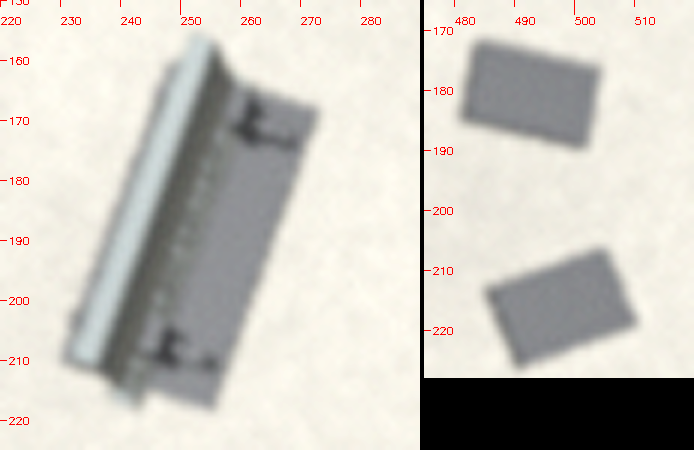

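View pics/B.png

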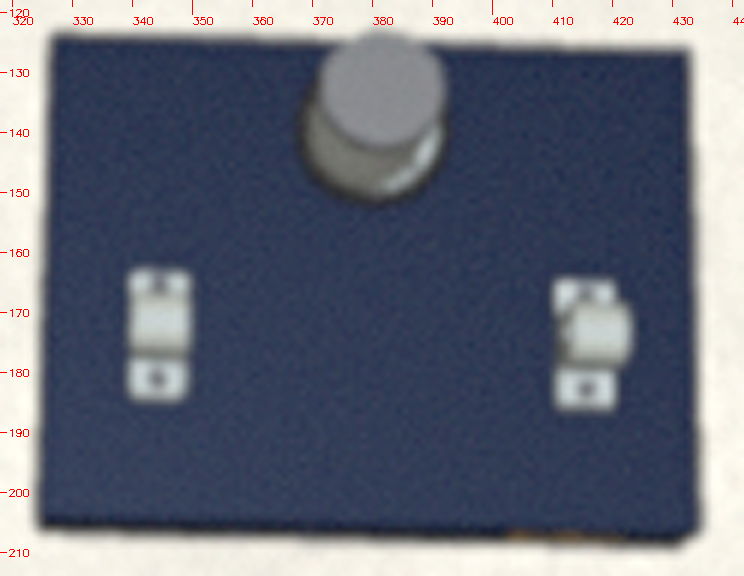

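View pics/C.png

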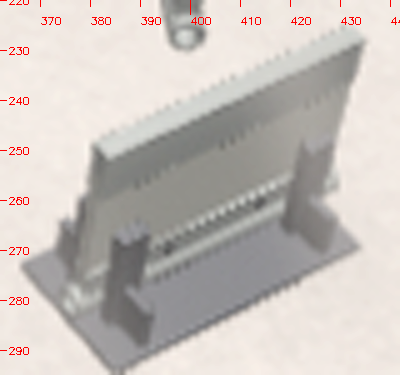

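```bash
python3 - <<'E'
from h import *
from scipy.optimize import least_squares
h=.45
def Rz(a):c,s=np.cos(a),np.sin(a);return np.array([[c,-s,0],[s,c,0],[0,0,1]])
# station
loc=np.array([[.115,.15,.05],[.115,-.15,.05],[-.115,.15,.05],[-.115,-.15,.05]])
px=np.array([[326,124],[433,126],[324,205.5],[434.5,207.5]])-h
f=lambda p:np.concatenate([proj('top',Rz(p[2])@l+[p[0],p[1],0])-q for l,q in zip(loc,px)])
r=least_squares(f,[.6,.07,0]);p=r.x;print('station',p,np.round(r.fun,2))
W=lambda l:Rz(p[2])@np.array(l)+[p[0],p[1],0]
print('deck_mid',W([-.03,0,.05]))
for n in('top','scene'):
  for l in([-.03,.084,.092],[-.03,-.084,.092],[-.03,.108,.092],[-.03,-.108,.092],[-.058,.096,.05],[-.002,.096,.05],[-.058,-.096,.05],[-.002,-.096,.05]):print(n,l,np.round(proj(n,W(l))+h,1))
  for c in loc: print(n,np.round(proj(n,W(c))+h,1))
# stand
loc2=np.array([[.0375,-.075,.006],[-.0375,-.075,.006],[-.0375,.075,.006]])
def tri(a,b):
    o1,d1=ray('top',np.array(a)-h);o2,d2=ray('scene',np.array(b)-h)
    s=np.linalg.lstsq(np.c_[d1,-d2],o2-o1,rcond=None)[0];A=o1+d1*s[0];B=o2+d2*s[1];return (A+B)/2,np.linalg.norm(A-B)
A,e1=tri([253.5,156],[380.5,249.5]);B,e2=tri([234.5,210],[433,227]);print('guard top ends',A,e1,B,e2,np.linalg.norm(A-B),np.degrees(np.arctan2(*(A-B)[1::-1])))
for q in([273,168],[256,218],[230.5,210]):print('stand',atz('top',np.array(q)-h,.006))
for q in([366,273],[434.5,269],[385.5,294]):print('stand scene',atz('scene',np.array(q)-h,.006))
print('barrel end -x',atz('top',np.array([242.5,217.5])-h,.014), 'barrel +x end', atz('scene',np.array([375.5,280])-h,.014))
E
```

```text
station [ 0.59040882 -0.00840371 -0.00300383] [-0.76 -0.56  0.41 -0.24 -0.72  0.22  1.06  0.46]
deck_mid [ 0.56040896 -0.00831359  0.05      ]
top [-0.03, 0.084, 0.092] [349.1 171.6]
top [-0.03, -0.084, 0.092] [413.3 173. ]
top [-0.03, 0.108, 0.092] [339.9 171.4]
top [-0.03, -0.108, 0.092] [422.4 173.1]
top [-0.058, 0.096, 0.05] [343.8 185.2]
top [-0.002, 0.096, 0.05] [344.1 164.9]
top [-0.058, -0.096, 0.05] [415.1 186.6]
top [-0.002, -0.096, 0.05] [414.7 166.4]
top [325.2 123.4]
top [433.4 125.8]
top [323.3 205.7]
top [435.6 208. ]
scene [-0.03, 0.084, 0.092] [309.  201.7]
scene [-0.03, -0.084, 0.092] [265.5 175.3]
scene [-0.03, 0.108, 0.092] [315.9 205.9]
scene [-0.03, -0.108, 0.092] [259.8 171.9]
scene [-0.058, 0.096, 0.05] [319.8 210.9]
scene [-0.002, 0.096, 0.05] [305.1 221.4]
scene [-0.058, -0.096, 0.05] [271.1 181.2]
scene [-0.002, -0.096, 0.05] [256.4 189.9]
scene [286.8 256.7]
scene [210.9 200.9]
scene [349.1 209.7]
scene [273.1 165.7]
guard top ends [0.5926005  0.32244439 0.11644482] 0.0022238425286960797 [0.45053351 0.36644343 0.11350191] 0.0035315797272821832 0.1487535015701189 -17.20808394166939
stand [0.58696288 0.28612061 0.006     ]
stand [0.44502147 0.32697826 0.006     ]
stand [0.46587699 0.39861859 0.006     ]
stand scene [0.58690225 0.28811015 0.006     ]
stand scene [0.46404894 0.40344585 0.006     ]
stand scene [0.60605657 0.35893987 0.006     ]
barrel end -x [0.4447346  0.36271916 0.014     ] barrel +x end [0.59447478 0.32104347 0.014     ]
```

View pics/D.png

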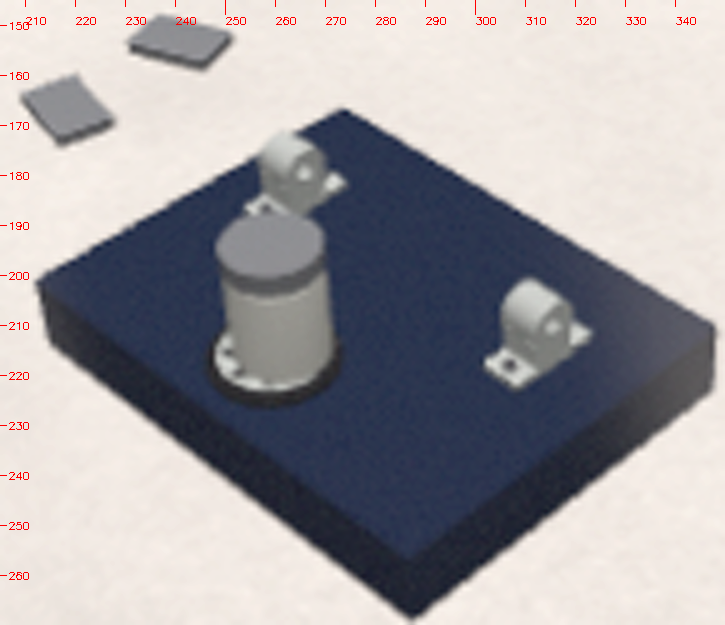

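```bash
cat >> h.py <<'E'
from scipy.spatial.transform import Rotation as Ro
def plan(*wps):
    o=get_obs();p=np.array(o['position']);R=Ro.from_quat(o['ee_rot']);M=R.as_matrix();th=np.degrees(np.arctan2(M[1,0],M[0,0]))
    print('t',round(o['clock'],2),'p',np.round(p,4),'th',round(th,2),'tilt',np.round(np.degrees([M[0,2],M[1,2]]),2),'F',np.round(o['ft_force'],1),'w',round(o['grip_width']*85,1),'g',round(o['grasp_force'],1))
    for x,y,z,t,n in wps:
        T=Ro.from_euler('z',t,degrees=True)*Ro.from_quat([1,0,0,0])
        rv=np.degrees((R.inv()*T).as_rotvec())/6; k=int(np.ceil(np.abs(rv).max()))
        d=T.inv().apply(np.array([x,y,z])-p)/.04
        print(' turn',k,'rows of',np.round(rv/max(k,1),3),'; shift total',np.round(d,3),'->',n,'rows of',np.round(d/n,3),'last corr',np.round(d-n*np.round(d/n,2),3))
        p=np.array([x,y,z]);R=T
E
python3 -c "
from h import *
plan((.4606,-.3395,.10,20,10),(.4606,-.3395,-.004,20,5))"
```

```text
t 0.5 p [ 0.2536 -0.5712  0.2104] th 23.94 tilt [ 0. -0.] F [-0.1 -0.2  0.2] w 84.7 g 0.0
 turn 1 rows of [ 0.001 -0.001  0.656] ; shift total [ 6.844 -3.674  2.76 ] -> 10 rows of [ 0.684 -0.367  0.276] last corr [ 0.044  0.026 -0.04 ]
 turn 0 rows of [0. 0. 0.] ; shift total [0.  0.  2.6] -> 5 rows of [0.   0.   0.52] last corr [0. 0. 0.]
```

carry_out:
  commands:
    - [[0, 0, 0, 0, 0, 0.66], [0.68, -0.37, 0.28, 0, 0, 0], [0.68, -0.37, 0.28, 0, 0, 0], [0.68, -0.37, 0.28, 0, 0, 0], [0.68, -0.37, 0.28, 0, 0, 0], [0.68, -0.37, 0.28, 0, 0, 0], [0.68, -0.37, 0.28, 0, 0, 0], [0.68, -0.37, 0.28, 0, 0, 0], [0.68, -0.37, 0.28, 0, 0, 0], [0.68, -0.37, 0.28, 0, 0, 0], [0.68, -0.37, 0.28, 0, 0, 0], [0.04, 0.03, -0.04, 0, 0, 0], [0, 0, 0, 0, 0, 0], [0, 0, 0, 0, 0, 0]]
  hand: -1
  force: 30

```text
clock: 1.67
position: [0.4604, -0.3403, 0.1002]
ee_rot: [0.985, 0.173, -0.0, 0.0]
ft_force: [0.4, -0.3, -0.7]
grip_width: 0.998
grasp_force: 0.0
```

```bash
python3 - <<'E'
from h import *
plan((.4606,-.3395,.02,20,5))
a=crop(camera('top'),460,530,160,250,5);b=crop(camera('scene'),200,270,130,205,5)
b=cv2.copyMakeBorder(b,0,a.shape[0]-b.shape[0],4,0,0);cv2.imwrite('pics/E.png',np.hstack([a,b]))
E
```

```text
t 1.67 p [ 0.4604 -0.3403  0.1002] th 19.97 tilt [-0.   -0.03] F [ 0.4 -0.3 -0.7] w 84.8 g 0.0
 turn 1 rows of [ 0.005  0.002 -0.004] ; shift total [ 0.011 -0.018  2.005] -> 5 rows of [ 0.002 -0.004  0.401] last corr [ 0.011 -0.018  0.005]
```

View pics/E.png

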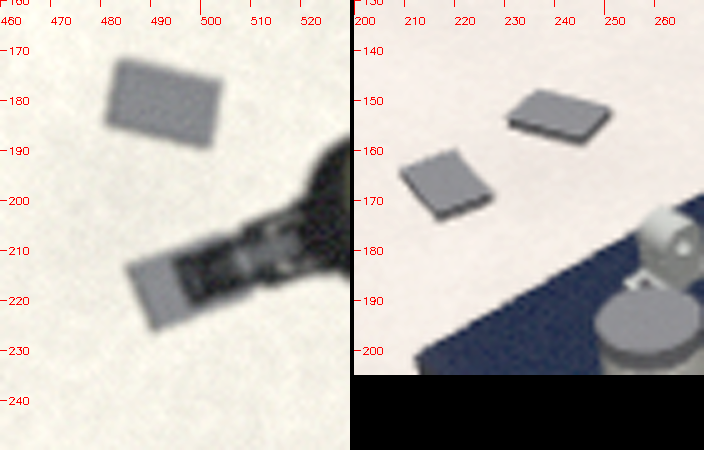

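carry_out:
  commands:
    - [[0, -0.02, 0.5, 0, 0, 0], [0, 0, 0.5, 0, 0, 0], [0, 0, 0.5, 0, 0, 0], [0, 0, 0.5, 0, 0, 0], [0, 0, 0.3, 0, 0, 0], [0, 0, 0.2, 0, 0, 0], [0, 0, 0.1, 0, 0, 0], [0, 0, 0, 0, 0, 0]]

```text
clock: 2.43
position: [0.4601, -0.3393, -0.0041]
ee_rot: [0.985, 0.173, -0.0, -0.0]
ft_force: [-0.5, -0.0, 0.0]
grip_width: 1.001
grasp_force: 0.0
```

carry_out:
  commands:
    - [[0, 0, 0, 0, 0, 0], [0, 0, 0, 0, 0, 0], [0, 0, 0, 0, 0, 0], [0, 0, 0, 0, 0, 0], [0, 0, 0, 0, 0, 0], [0, 0, 0, 0, 0, 0], [0, 0, 0, 0, 0, 0], [0, 0, 0, 0, 0, 0]]
  hand: 1
  force: 30

```text
clock: 3.1
position: [0.4604, -0.339, -0.0039]
ee_rot: [0.985, 0.173, 0.0, 0.0]
ft_force: [-0.3, 0.5, 0.6]
grip_width: -0.005
grasp_force: 0.0
```

```bash
python3 - <<'E'
from h import *
a=crop(camera('top'),460,530,160,250,5);b=crop(camera('scene'),190,270,100,190,5)
cv2.imwrite('pics/F.png',np.hstack([a,b]))
print(proj('top',[.4604,-.339,0]),proj('scene',[.4604,-.339,0]))
E
```

```text
[495.83806048 216.33263411] [240.69743426 154.79723004]
```

View pics/F.png

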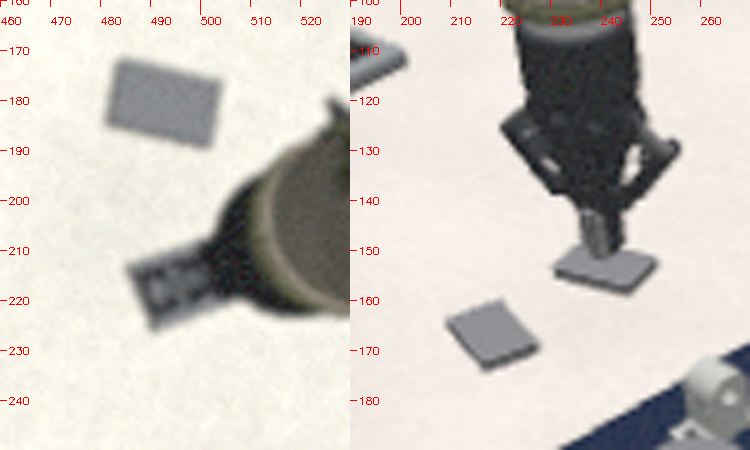

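carry_out:
  commands:
    - [[0, 0, 0.05, 0, 0, 0], [0, 0, 0, 0, 0, 0], [0, 0, 0, 0, 0, 0]]

```text
clock: 3.45
position: [0.4602, -0.339, -0.0062]
ee_rot: [0.985, 0.173, -0.0, -0.0]
ft_force: [0.1, -0.7, 0.4]
grip_width: -0.003
grasp_force: 0.0
```

```bash
python3 - <<'E'
from h import *
plan()
for X in([.4604,-.339,-.004],[.4604,-.339,.010],[.4604,-.339,.015]): print(proj('top',X),proj('scene',X))
o=get_obs();print(o['torque'],o['tau'],o['joint_pos'])
E
```

```text
t 3.45 p [ 0.4602 -0.339  -0.0062] th 19.98 tilt [-0.01  0.01] F [ 0.1 -0.7  0.4] w -0.2 g 0.0
[495.3304837  216.51325326] [240.83418833 155.78612385]
[497.12056547 215.87620697] [240.3535488  152.30921385]
[497.76918891 215.6453413 ] [240.18052702 151.05668452]
[-0.04778803  0.02862475  0.04421496] [-2.60049463e-03 -6.15360045e+01 -2.51563221e+00 -3.12859547e+01
  1.88862160e-02 -2.08466488e-02 -4.43440877e-03] [ 0.73822221  0.44513872 -0.22013062  1.80529124  0.11990014  0.90438394
 -0.75748096]
```

carry_out:
  commands:
    - [[0, 0, 0.05, 0, 0, 0], [0, 0, 0, 0, 0, 0], [0, 0, 0, 0, 0, 0]]

```text
clock: 3.7
position: [0.4603, -0.339, -0.0081]
ee_rot: [0.985, 0.173, -0.0, -0.0]
ft_force: [0.8, 0.1, 0.4]
grip_width: -0.002
grasp_force: 0.0
```

carry_out:
  commands:
    - [[0, 0, 0.05, 0, 0, 0], [0, 0, 0, 0, 0, 0], [0, 0, 0, 0, 0, 0]]

```text
clock: 3.95
position: [0.4602, -0.339, -0.0101]
ee_rot: [0.985, 0.173, -0.0, -0.0]
ft_force: [-0.5, -0.4, 0.1]
grip_width: -0.006
grasp_force: 0.0
```

carry_out:
  commands:
    - [[0, 0, 0.05, 0, 0, 0], [0, 0, 0, 0, 0, 0], [0, 0, 0, 0, 0, 0]]

```text
clock: 4.2
position: [0.4605, -0.3392, -0.0108]
ee_rot: [0.985, 0.173, 0.0, 0.0]
ft_force: [-4.9, 3.4, 14.2]
grip_width: 0.002
grasp_force: 6.9
```

carry_out:
  commands:
    - [[0, 0, -0.75, 0, 0, 0], [0, 0, -0.75, 0, 0, 0], [0, 0, 0, 0, 0, 0]]

```text
clock: 4.45
position: [0.4632, -0.3409, 0.0536]
ee_rot: [0.985, 0.173, 0.003, 0.003]
ft_force: [0.8, -1.2, 0.1]
grip_width: 0.0
grasp_force: 0.0
```

carry_out:
  commands:
    - [[0, 0, 0, 0, 0, 0], [0, 0, 0, 0, 0, 0], [0, 0, 0, 0, 0, 0], [0, 0, 0, 0, 0, 0], [0, 0, 0, 0, 0, 0], [0, 0, 0, 0, 0, 0], [0, 0, 0.5, 0, 0, 0], [0, 0, 0.5, 0, 0, 0], [0, 0, 0.4, 0, 0, 0], [0, 0, 0.2, 0, 0, 0], [0, 0, 0.15, 0, 0, 0], [0, 0, 0.06, 0, 0, 0], [0, 0, 0, 0, 0, 0]]
  hand: -1

```text
clock: 5.53
position: [0.4604, -0.3391, -0.0243]
ee_rot: [0.985, 0.173, 0.0, 0.0]
ft_force: [-0.4, -0.3, 0.3]
grip_width: 1.003
grasp_force: 0.0
```

carry_out:
  commands:
    - [[0, 0, 0, 0, 0, 0], [0, 0, 0, 0, 0, 0], [0, 0, 0, 0, 0, 0], [0, 0, 0, 0, 0, 0], [0, 0, 0, 0, 0, 0], [0, 0, 0, 0, 0, 0]]
  hand: 1

```text
clock: 6.03
position: [0.4609, -0.3395, -0.0233]
ee_rot: [0.985, 0.173, 0.001, 0.001]
ft_force: [-0.7, 0.4, 6.2]
grip_width: 0.689
grasp_force: 32.6
```

carry_out:
  commands:
    - [[0, 0, -0.3, 0, 0, 0], [0, 0, -0.8, 0, 0, 0], [0, 0, -1, 0, 0, 0], [0, 0, -1, 0, 0, 0], [0, 0, -0.5, 0, 0, 0], [0, 0, 0, 0, 0, 0]]

```text
clock: 6.53
position: [0.463, -0.3407, 0.1263]
ee_rot: [0.985, 0.173, 0.003, 0.003]
ft_force: [0.7, 0.0, 0.1]
grip_width: 0.69
grasp_force: 32.7
```

```bash
python3 -c "
from h import *
plan((.5608,-.0083,.12,-.2,10),(.5608,-.0083,.035,-.2,4))"
```

```text
t 6.53 p [ 0.463  -0.3407  0.1263] th 19.98 tilt [ 0.44 -0.32] F [0.7 0.  0.1] w 58.7 g 32.7
 turn 4 rows of [ 0.016 -0.016  0.841] ; shift total [ 2.416 -8.318  0.158] -> 10 rows of [ 0.242 -0.832  0.016] last corr [ 0.016 -0.018 -0.042]
 turn 0 rows of [0. 0. 0.] ; shift total [0.    0.    2.125] -> 4 rows of [0.    0.    0.531] last corr [0.    0.    0.005]
```

carry_out:
  commands:
    - [[0, 0, 0, 0, 0, 0.84], [0, 0, 0, 0, 0, 0.84], [0, 0, 0, 0, 0, 0.84], [0, 0, 0, 0, 0, 0.84], [0.25, -0.83, 0, 0, 0, 0], [0.25, -0.83, 0, 0, 0, 0], [0.25, -0.83, 0, 0, 0, 0], [0.25, -0.83, 0, 0, 0, 0], [0.25, -0.83, 0, 0, 0, 0], [0.25, -0.83, 0, 0, 0, 0], [0.25, -0.83, 0, 0, 0, 0], [0.25, -0.83, 0, 0, 0, 0], [0.24, -0.82, 0, 0, 0, 0], [0.24, -0.82, 0, 0, 0, 0], [0, 0, 0, 0, 0, 0], [0, 0, 0, 0, 0, 0], [0, 0, 0, 0, 0, 0], [0, 0, 0, 0, 0, 0]]

```text
clock: 8.03
position: [0.5602, -0.0098, 0.1195]
ee_rot: [1.0, -0.003, -0.0, 0.0]
ft_force: [-0.1, -0.0, -0.2]
grip_width: 0.692
grasp_force: 32.7
```

```bash
python3 -c "
from h import *
plan((.5608,-.0083,.0275,-.2,4))"
```

```text
t 8.03 p [ 0.5602 -0.0098  0.1195] th -0.29 tilt [-0.02 -0.04] F [-0.1 -0.  -0.2] w 58.9 g 32.7
 turn 1 rows of [ 0.007  0.004 -0.016] ; shift total [ 0.014 -0.037  2.301] -> 4 rows of [ 0.004 -0.009  0.575] last corr [ 0.014  0.003 -0.019]
```

carry_out:
  commands:
    - [[0.01, -0.04, 0.5, 0, 0, 0], [0, 0, 0.6, 0, 0, 0], [0, 0, 0.6, 0, 0, 0], [0, 0, 0.4, 0, 0, 0], [0, 0, 0.12, 0, 0, 0], [0, 0, 0.08, 0, 0, 0], [0, 0, 0.03, 0, 0, 0], [0, 0, 0, 0, 0, 0], [0, 0, 0, 0, 0, 0]]

```text
clock: 8.78
position: [0.5617, -0.0068, 0.0275]
ee_rot: [1.0, -0.002, 0.001, 0.0]
ft_force: [-0.2, -0.0, -0.9]
grip_width: 0.69
grasp_force: 32.7
```

carry_out:
  commands:
    - [[0, 0, 0.03, 0, 0, 0], [0, 0, 0, 0, 0, 0], [0, 0, 0, 0, 0, 0]]

```text
clock: 9.03
position: [0.5619, -0.0067, 0.0267]
ee_rot: [1.0, -0.002, 0.001, 0.0]
ft_force: [-2.4, -0.8, 7.9]
grip_width: 0.69
grasp_force: 33.5
```

carry_out:
  commands:
    - [[0, 0, 0.03, 0, 0, 0], [0, 0, 0, 0, 0, 0], [0, 0, 0, 0, 0, 0]]

```text
clock: 9.28
position: [0.5619, -0.0067, 0.0266]
ee_rot: [1.0, -0.002, 0.001, 0.0]
ft_force: [-8.0, -1.0, 19.7]
grip_width: 0.688
grasp_force: 34.8
```

carry_out:
  commands:
    - [[0, 0, -0.05, 0, 0, 0], [0, 0, 0, 0, 0, 0], [0, 0, 0, 0, 0, 0]]

```text
clock: 9.53
position: [0.5615, -0.0066, 0.0267]
ee_rot: [1.0, -0.002, 0.001, 0.0]
ft_force: [-1.1, 0.4, 6.4]
grip_width: 0.69
grasp_force: 33.4
```

carry_out:
  commands:
    - [[0, 0, 0, 0, 0, 0], [0, 0, 0, 0, 0, 0], [0, 0, 0, 0, 0, 0], [0, 0, 0, 0, 0, 0], [0, 0, 0, 0, 0, 0], [0, 0, 0, 0, 0, 0]]
  hand: -1

```text
clock: 10.03
position: [0.5609, -0.0066, 0.0259]
ee_rot: [1.0, -0.002, -0.0, 0.0]
ft_force: [0.3, 0.4, -0.2]
grip_width: 1.002
grasp_force: 0.0
```

carry_out:
  commands:
    - [[0, 0, -0.5, 0, 0, 0], [0, 0, -1, 0, 0, 0], [0, 0, -1, 0, 0, 0], [0, 0, 0, 0, 0, 0], [0, 0, 0, 0, 0, 0], [0, 0, 0, 0, 0, 0]]

```text
clock: 10.53
position: [0.5608, -0.0067, 0.1259]
ee_rot: [1.0, -0.002, 0.0, 0.0]
ft_force: [-0.7, 0.2, -0.6]
grip_width: 0.998
grasp_force: 0.0
```

```bash
python3 -c "
from h import *
plan((.5606,-.3303,.11,-12.3,10),(.5606,-.3303,-.0243,-12.3,5))"
```

```text
t 10.53 p [ 0.5608 -0.0067  0.1259] th -0.19 tilt [ 0.   -0.02] F [-0.7  0.2 -0.6] w 84.8 g 0.0
 turn 3 rows of [ 0.001 -0.     0.673] ; shift total [1.718 7.906 0.396] -> 10 rows of [0.172 0.791 0.04 ] last corr [ 0.018  0.006 -0.004]
 turn 0 rows of [0. 0. 0.] ; shift total [0.    0.    3.358] -> 5 rows of [0.    0.    0.672] last corr [0.    0.    0.007]
```

carry_out:
  commands:
    - [[0.17, 0.79, 0.04, 0, 0, 0.67], [0, 0, 0, 0, 0, 0.67], [0, 0, 0, 0, 0, 0.68]]

```text
clock: 10.78
position: [0.5667, -0.0403, 0.1225]
ee_rot: [0.994, -0.11, -0.002, 0.0]
ft_force: [0.2, 1.1, -0.1]
grip_width: 0.999
grasp_force: 0.0
```

```bash
python3 -c "
from h import *
plan((.5606,-.3303,.11,-12.3,10),(.5606,-.3303,-.0243,-12.3,5))"
```

```text
t 10.78 p [ 0.5667 -0.0403  0.1225] th -12.66 tilt [-0.18 -0.03] F [ 0.2  1.1 -0.1] w 84.9 g 0.0
 turn 1 rows of [ 0.011  0.028 -0.06 ] ; shift total [1.395 7.116 0.312] -> 10 rows of [0.139 0.712 0.031] last corr [-0.005  0.016  0.012]
 turn 0 rows of [0. 0. 0.] ; shift total [0.    0.    3.358] -> 5 rows of [0.    0.    0.672] last corr [0.    0.    0.007]
```

carry_out:
  commands:
    - [[0.17, 0.9, 0.04, 0, 0, 0], [0.17, 0.9, 0.04, 0, 0, 0], [0.17, 0.9, 0.04, 0, 0, 0], [0.17, 0.9, 0.04, 0, 0, 0], [0.17, 0.9, 0.04, 0, 0, 0], [0.17, 0.9, 0.04, 0, 0, 0], [0.17, 0.9, 0.04, 0, 0, 0], [0.17, 0.9, 0.04, 0, 0, 0], [0, 0, 0.8, 0, 0, 0], [0, 0, 0.7, 0, 0, 0], [0, 0, 0, 0, 0, 0], [0, 0, 0, 0, 0, 0], [0, 0, 0, 0, 0, 0], [0, 0, 0, 0, 0, 0]]

```text
clock: 11.95
position: [0.5606, -0.3311, 0.0535]
ee_rot: [0.994, -0.107, 0.001, 0.0]
ft_force: [-0.5, -0.3, 0.4]
grip_width: 1.001
grasp_force: 0.0
```

```bash
python3 -c "
from h import *
plan((.5606,-.3303,-.0243,-12.3,3))"
```

```text
t 11.95 p [ 0.5606 -0.3311  0.0535] th -12.25 tilt [ 0.12 -0.06] F [-0.5 -0.3  0.4] w 85.1 g 0.0
 turn 1 rows of [ 0.006 -0.023  0.008] ; shift total [-0.005 -0.02   1.945] -> 3 rows of [-0.002 -0.007  0.648] last corr [-0.005  0.01  -0.005]
```

carry_out:
  commands:
    - [[0, -0.02, 0.7, 0, 0, 0], [0, 0, 0.7, 0, 0, 0], [0, 0, 0.35, 0, 0, 0], [0, 0, 0.18, 0, 0, 0], [0, 0, 0, 0, 0, 0], [0, 0, 0, 0, 0, 0]]

```text
clock: 12.45
position: [0.5605, -0.3307, -0.0243]
ee_rot: [0.994, -0.107, 0.001, 0.0]
ft_force: [0.2, -0.5, 0.7]
grip_width: 1.001
grasp_force: 0.0
```

carry_out:
  commands:
    - [[0, 0, 0, 0, 0, 0], [0, 0, 0, 0, 0, 0], [0, 0, 0, 0, 0, 0], [0, 0, 0, 0, 0, 0], [0, 0, 0, 0, 0, 0], [0, 0, 0, 0, 0, 0]]
  hand: 1

```text
clock: 12.95
position: [0.5606, -0.3309, -0.0239]
ee_rot: [0.994, -0.107, 0.001, 0.001]
ft_force: [-0.9, 0.1, 5.3]
grip_width: 0.693
grasp_force: 31.9
```

carry_out:
  commands:
    - [[0, 0, -0.3, 0, 0, 0], [0, 0, -0.8, 0, 0, 0], [0, 0, -1, 0, 0, 0], [0, 0, -1, 0, 0, 0], [0, 0, -0.9, 0, 0, -0.67], [0, 0, 0, 0, 0, -0.67], [0, 0, 0, 0, 0, -0.67], [0, 0, 0, 0, 0, 0], [0, 0, 0, 0, 0, 0], [0, 0, 0, 0, 0, 0], [0, 0, 0, 0, 0, 0]]

```text
clock: 13.87
position: [0.5595, -0.3303, 0.1342]
ee_rot: [1.0, -0.003, -0.0, -0.0]
ft_force: [0.3, 0.3, 0.0]
grip_width: 0.689
grasp_force: 33.0
```

```bash
python3 -c "
from h import *
plan((.5615,-.0066,.13,-.2,9))"
```

```text
t 13.87 p [ 0.5595 -0.3303  0.1342] th -0.34 tilt [-0.03  0.01] F [0.3 0.3 0. ] w 58.6 g 33.0
 turn 1 rows of [-0.002  0.004 -0.023] ; shift total [ 0.023 -8.092  0.106] -> 9 rows of [ 0.003 -0.899  0.012] last corr [0.023 0.008 0.016]
```

carry_out:
  commands:
    - [[0.02, -0.9, 0, 0, 0, -0.02], [0, -0.9, 0, 0, 0, 0], [0, -0.9, 0, 0, 0, 0], [0, -0.9, 0, 0, 0, 0], [0, -0.9, 0, 0, 0, 0], [0, -0.9, 0, 0, 0, 0], [0, -0.9, 0, 0, 0, 0], [0, -0.9, 0, 0, 0, 0], [0, -0.89, 0.1, 0, 0, 0], [0, 0, 0, 0, 0, 0], [0, 0, 0.5, 0, 0, 0], [0, 0, 0.5, 0, 0, 0], [0, 0, 0.5, 0, 0, 0], [0, 0, 0.3, 0, 0, 0], [0, 0, 0.2, 0, 0, 0], [0, 0, 0, 0, 0, 0], [0, 0, 0, 0, 0, 0], [0, 0, 0, 0, 0, 0], [0, 0, 0, 0, 0, 0]]

```text
clock: 15.45
position: [0.562, -0.0068, 0.0515]
ee_rot: [1.0, -0.001, 0.001, 0.0]
ft_force: [-0.2, -0.5, -0.8]
grip_width: 0.686
grasp_force: 33.0
```

```bash
python3 -c "
from h import *
plan((.5615,-.0066,.0375,-.2,3))"
```

```text
t 15.45 p [ 0.562  -0.0068  0.0515] th -0.13 tilt [ 0.1  -0.01] F [-0.2 -0.5 -0.8] w 58.3 g 33.0
 turn 1 rows of [ 0.002 -0.017  0.012] ; shift total [-0.012 -0.005  0.351] -> 3 rows of [-0.004 -0.002  0.117] last corr [-0.012 -0.005 -0.009]
```

carry_out:
  commands:
    - [[-0.01, 0, 0.15, 0, 0, 0], [0, 0, 0.1, 0, 0, 0], [0, 0, 0.07, 0, 0, 0], [0, 0, 0.04, 0, 0, 0], [0, 0, 0, 0, 0, 0], [0, 0, 0, 0, 0, 0]]

```text
clock: 15.95
position: [0.5608, -0.0068, 0.0361]
ee_rot: [1.0, -0.001, 0.0, 0.0]
ft_force: [-2.1, -0.3, 4.1]
grip_width: 0.687
grasp_force: 33.4
```

carry_out:
  commands:
    - [[0, 0, 0.03, 0, 0, 0], [0, 0, 0, 0, 0, 0], [0, 0, 0, 0, 0, 0]]

```text
clock: 16.2
position: [0.5608, -0.0069, 0.036]
ee_rot: [1.0, -0.001, 0.0, 0.0]
ft_force: [-7.3, -0.3, 16.6]
grip_width: 0.694
grasp_force: 34.7
```

carry_out:
  commands:
    - [[0, 0, -0.03, 0, 0, 0], [0, 0, 0, 0, 0, 0], [0, 0, 0, 0, 0, 0]]

```text
clock: 16.45
position: [0.561, -0.0068, 0.0361]
ee_rot: [1.0, -0.001, 0.0, 0.0]
ft_force: [-1.8, -0.1, 3.7]
grip_width: 0.687
grasp_force: 33.4
```

carry_out:
  commands:
    - [[0, 0, 0, 0, 0, 0], [0, 0, 0, 0, 0, 0], [0, 0, 0, 0, 0, 0], [0, 0, 0, 0, 0, 0], [0, 0, 0, 0, 0, 0], [0, 0, 0, 0, 0, 0]]
  hand: -1

```text
clock: 16.95
position: [0.5608, -0.0068, 0.0359]
ee_rot: [1.0, -0.001, -0.0, 0.0]
ft_force: [-0.1, -0.1, -0.2]
grip_width: 1.003
grasp_force: 0.0
```

carry_out:
  commands:
    - [[0, 0, -0.5, 0, 0, 0], [0, 0, -1, 0, 0, 0], [0, 0, -1, 0, 0, 0], [0, 0, -1, 0, 0, 0], [0, 0, -1, 0, 0, 0], [0, 0, 0, 0, 0, 0], [0, 0, 0, 0, 0, 0], [0, 0, 0, 0, 0, 0]]

```text
clock: 17.62
position: [0.5606, -0.0069, 0.2156]
ee_rot: [1.0, -0.001, -0.0, 0.0]
ft_force: [-0.5, -0.3, -0.1]
grip_width: 1.0
grasp_force: 0.0
```

```bash
python3 - <<'E'
from h import *
plan((.5216,.3444,.20,72.8-90,9),(.5216,.3444,.20,72.8+90,9))
o=get_obs();print(np.round(o['joint_pos'],2))
a=crop(camera('scene'),210,350,120,240,5)
cv2.imwrite('pics/G.png',a)
E
```

```text
t 17.62 p [ 0.5606 -0.0069  0.2156] th -0.13 tilt [-0.01 -0.01] F [-0.5 -0.3 -0.1] w 85.0 g 0.0
 turn 3 rows of [0.001 0.001 0.949] ; shift total [-3.528 -8.101  0.39 ] -> 9 rows of [-0.392 -0.9    0.043] last corr [-0.018 -0.001  0.03 ]
 turn 30 rows of [-0. -0.  1.] ; shift total [0. 0. 0.] -> 9 rows of [0. 0. 0.] last corr [0. 0. 0.]
[ 0.29  0.22 -0.42  1.61  0.09  1.33 -1.71]
```

View pics/G.png

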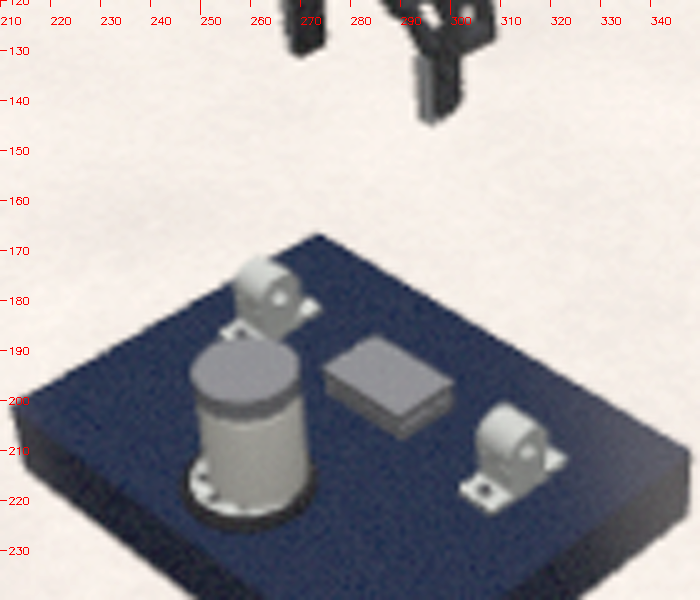

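```bash
python3 - <<'E'
from h import *
from scipy.optimize import least_squares
h=.45
def G(p,l): # p: barrel-bottom origin x,y,z, yaw of y axis, lean
    R=Ro.from_euler('z',p[3])*Ro.from_euler('y',p[4]);return R.apply(l)+p[:3]
obs=[('top',[-.006,.075,.11],[252,155.8]) ,('top',[.006,.075,.11],[256.5,157.5]),('top',[-.006,-.075,.11],[231.5,208.8]),('top',[.006,-.075,.11],[236.3,210.3]),
('scene',[.006,.075,.11],[382.3,251.5]),('scene',[-.006,.075,.11],[379.5,248]),('scene',[.006,-.075,.11],[435,228]),
('scene',[0,.08,.008],[375.5,280]),('top',[0.004,-.08,.008],[242.5,217])]
f=lambda p:np.concatenate([proj(n,G(p,l))+h-q for n,l,q in obs]+[[(p[2]-.0062)/.0005]])
# guard y axis towards +x end: angle -17.2deg -> yaw = -107.2
# then guard x axis points at -107.2+0 ; sign check via residuals
best=min((least_squares(f,[.52,.343,.006,np.radians(a),0],loss='soft_l1') for a in(-107.2,72.8)),key=lambda r:r.cost)
print(best.x[:3],np.degrees(best.x[3:]),best.cost,np.round(best.fun,1));print('top',G(best.x,[0,0,.11]),'y dir',G(best.x,[0,1,0])-best.x[:3],'x dir',G(best.x,[1,0,0])-best.x[:3])
E
```

```text
[0.52114523 0.34424828 0.00611868] [251.80086642  -0.33064185] 17.979392618952847 [ 0.1 -0.7 -0.  -0.9 -0.8  0.7 -1.2  0.8 -3.3 -3.8  2.7  3.2 -3.5 -3.2
 -1.3  0.2 -1.   0.8 -0.2]
top [0.52134349 0.34485131 0.11611685] y dir [ 0.94997677 -0.31232055  0.        ] x dir [-0.31231535 -0.94996096  0.00577076]
```

carry_out:
  commands:
    - [[0, 0, 0, 0, 0, -0.97], [0, 0, 0, 0, 0, -0.97], [0, 0, 0, 0, 0, -0.97], [0, 0, 0, 0, 0, -0.97], [0, 0, 0, 0, 0, -0.97], [0, 0, 0, 0, 0, -0.97], [0, 0, 0, 0, 0, -0.97], [0, 0, 0, 0, 0, -0.97], [0, 0, 0, 0, 0, -0.97], [0, 0, 0, 0, 0, -0.97], [0, 0, 0, 0, 0, -0.97], [0, 0, 0, 0, 0, -0.97], [0, 0, 0, 0, 0, -0.97], [0, 0, 0, 0, 0, -0.97], [0, 0, 0, 0, 0, -0.97], [0, 0, 0, 0, 0, -0.97], [0, 0, 0, 0, 0, -0.97], [0, 0, 0, 0, 0, -0.97], [0, 0, 0, 0, 0, -0.97], [0, 0, 0, 0, 0, -0.97]]

```text
clock: 19.33
position: [0.56, -0.0068, 0.2143]
ee_rot: [0.526, 0.851, -0.001, -0.001]
ft_force: [0.4, -0.4, -0.3]
grip_width: 0.996
grasp_force: 0.0
```

```bash
python3 - <<'E'
from h import *
from scipy.optimize import least_squares
h=.45
def G(p,l):
    R=Ro.from_euler('z',p[3])*Ro.from_euler('y',p[4]);return R.apply(l)+p[:3]
obs=[('top',[-.006,.075,.11],[252,155.8]) ,('top',[.006,.075,.11],[256.5,157.5]),('top',[-.006,-.075,.11],[231.5,208.8]),('top',[.006,-.075,.11],[236.3,210.3]),
('scene',[-.006,.075,.11],[382.3,251.5]),('scene',[.006,.075,.11],[379.5,248]),('scene',[-.006,-.075,.11],[435,228]),
('scene',[0,.08,.008],[375.5,280]),('top',[0.004,-.08,.008],[242.5,217])]
f=lambda p:np.concatenate([proj(n,G(p,l))+h-q for n,l,q in obs]+[[(p[2]-.0062)/.0005]])
b=least_squares(f,[.52,.343,.006,np.radians(-107.2),0],loss='soft_l1')
print(b.x[:3],np.degrees(b.x[3:]),b.cost,np.round(b.fun,1));print('top',G(b.x,[0,0,.11]),'x dir',G(b.x,[1,0,0])-b.x[:3])
t=G(b.x,[0,0,.11])
plan((t[0],t[1],.20,np.degrees(b.x[3])-90-0,9))
E
```

```text
[0.52108842 0.34376838 0.00615635] [-107.46386213   -0.34984544] 3.0442944883528766 [-0.1 -0.8 -0.2 -1.1 -0.3  0.9 -0.6  0.9  0.1 -0.1 -0.4 -0.2 -0.5 -0.4
 -1.2  0.4 -0.5  0.9 -0.1]
top [0.52128999 0.34440907 0.1161543 ] x dir [-0.30009861 -0.95388864  0.00610592]
t 19.33 p [ 0.56   -0.0068  0.2143] th 116.57 tilt [-0.15  0.02] F [ 0.4 -0.4 -0.3] w 84.6 g 0.0
 turn 8 rows of [-0.002 -0.003 -0.958] ; shift total [3.559 8.085 0.356] -> 9 rows of [0.395 0.898 0.04 ] last corr [-0.041 -0.015 -0.004]
```

carry_out:
  commands:
    - [[0, 0, 0, 0, 0, -0.96], [0, 0, 0, 0, 0, -0.96], [0, 0, 0, 0, 0, -0.96], [0, 0, 0, 0, 0, -0.96], [0, 0, 0, 0, 0, -0.96], [0, 0, 0, 0, 0, -0.96], [0, 0, 0, 0, 0, -0.95], [0, 0, 0, 0, 0, -0.95], [0.39, 0.9, 0, 0, 0, 0], [0.39, 0.9, 0, 0, 0, 0], [0.39, 0.9, 0, 0, 0, 0], [0.39, 0.9, 0, 0, 0, 0], [0.39, 0.9, 0, 0, 0, 0], [0.39, 0.9, 0, 0, 0, 0], [0.39, 0.9, 0, 0, 0, 0], [0.39, 0.9, 0, 0, 0, 0], [0.43, 0.88, 0, 0, 0, 0], [0, 0, 0, 0, 0, 0], [0, 0, 0, 0, 0, 0], [0, 0, 0, 0, 0, 0]]

```text
clock: 21.0
position: [0.5238, 0.344, 0.2144]
ee_rot: [0.154, 0.988, -0.001, -0.001]
ft_force: [0.4, -0.7, 0.9]
grip_width: 1.001
grasp_force: 0.0
```

```bash
python3 - <<'E'
from h import *
plan((.5213,.3444,.0616,162.5,6));print(get_obs()['joint_pos'])
E
```

```text
t 21.0 p [0.5238 0.344  0.2144] th 162.28 tilt [-0.11 -0.08] F [ 0.4 -0.7  0.9] w 85.1 g 0.0
 turn 1 rows of [-0.018 -0.014 -0.037] ; shift total [ 0.062 -0.008  3.82 ] -> 6 rows of [ 0.01  -0.001  0.637] last corr [ 0.002 -0.008 -0.02 ]
[-0.03622602  0.4610096  -0.84753863  1.41341352  0.34336711  1.42212221
  0.37895025]
```

carry_out:
  commands:
    - [[0.03, 0, 0.8, 0, 0, 0], [0, 0, 0.8, 0, 0, 0], [0, 0, 0.8, 0, 0, 0], [0, 0, 0.7, 0, 0, 0], [0, 0, 0.4, 0, 0, 0], [0, 0, 0.3, 0, 0, 0], [0, 0, 0, 0, 0, 0], [0, 0, 0, 0, 0, 0], [0, 0, 0, 0, 0, 0]]

```text
clock: 21.75
position: [0.5239, 0.3448, 0.0654]
ee_rot: [0.155, 0.988, 0.001, 0.001]
ft_force: [-0.1, 0.5, 0.7]
grip_width: 1.0
grasp_force: 0.0
```

```bash
python3 - <<'E'
from h import *
plan((.5213,.3444,.0616,162.5,1))
E
```

```text
t 21.75 p [0.5239 0.3448 0.0654] th 162.19 tilt [0.09 0.05] F [-0.1  0.5  0.7] w 85.0 g 0.0
 turn 1 rows of [ 0.012  0.012 -0.051] ; shift total [ 0.059 -0.028  0.094] -> 1 rows of [ 0.059 -0.028  0.094] last corr [-0.001  0.002  0.004]
```

carry_out:
  commands:
    - [[0.06, -0.03, 0.06, 0, 0, -0.05], [0, 0, 0, 0, 0, 0], [0, 0, 0, 0, 0, 0]]

```text
clock: 22.0
position: [0.5205, 0.3444, 0.0622]
ee_rot: [0.152, 0.988, 0.0, 0.0]
ft_force: [-0.1, -1.4, -0.3]
grip_width: 0.999
grasp_force: 0.0
```

carry_out:
  commands:
    - [[0, 0, 0, 0, 0, 0], [0, 0, 0, 0, 0, 0], [0, 0, 0, 0, 0, 0], [0, 0, 0, 0, 0, 0], [0, 0, 0, 0, 0, 0], [0, 0, 0, 0, 0, 0], [0, 0, 0, 0, 0, 0], [0, 0, 0, 0, 0, 0], [0, 0, 0, 0, 0, 0]]
  hand: 1
  force: 30

```text
clock: 22.75
position: [0.5204, 0.3444, 0.0617]
ee_rot: [0.152, 0.988, 0.0, 0.0]
ft_force: [0.0, 0.6, -1.2]
grip_width: 0.136
grasp_force: 30.8
```

```bash
python3 - <<'E'
from h import *
plan();print(get_obs()['torque'])
E
```

```text
t 22.75 p [0.5204 0.3444 0.0617] th 162.54 tilt [0.01 0.01] F [ 0.   0.6 -1.2] w 11.6 g 30.8
[ 0.19839712 -0.05233864 -0.03034023]
```

carry_out:
  commands:
    - [[0, 0, 0, 0, 0, 0], [0, 0, 0, 0, 0, 0], [0, 0, 0, 0, 0, 0], [0, 0, -0.2, 0, 0, 0], [0, 0, -0.5, 0, 0, 0], [0, 0, -0.6, 0, 0, 0], [0, 0, -0.7, 0, 0, 0], [0, 0, -0.7, 0, 0, 0], [0, 0, -0.7, 0, 0, 0], [0, 0, -0.4, 0, 0, 0], [0, 0, -0.2, 0, 0, 0], [0, 0, 0, 0, 0, 0], [0, 0, 0, 0, 0, 0], [0, 0, 0, 0, 0, 0], [0, 0, 0, 0, 0, 0]]
  force: 70

```text
clock: 24.0
position: [0.5199, 0.3437, 0.2199]
ee_rot: [0.152, 0.988, -0.001, -0.001]
ft_force: [0.4, 0.5, -2.9]
grip_width: 0.128
grasp_force: 69.1
```

```bash
python3 - <<'E'
from h import *
plan((.561,-.0074,.2217,162.54,10));print(get_obs()['torque'])
E
```

```text
t 24.0 p [0.5199 0.3437 0.2199] th 162.54 tilt [-0.12 -0.09] F [ 0.4  0.5 -2.9] w 10.9 g 69.1
 turn 1 rows of [-0.019 -0.014 -0.   ] ; shift total [-3.613 -8.064 -0.044] -> 10 rows of [-0.361 -0.806 -0.004] last corr [-0.013  0.036 -0.044]
[-0.01536665 -0.02683099  0.0307136 ]
```

Guard weighs ~0.3 kg and is held centrally. Move over the station, turn there.

carry_out:
  commands:
    - [[-0.2, -0.4, 0, 0, 0, 0], [-0.36, -0.8, 0, 0, 0, 0], [-0.36, -0.8, 0, 0, 0, 0], [-0.36, -0.8, 0, 0, 0, 0], [-0.36, -0.8, 0, 0, 0, 0], [-0.36, -0.8, 0, 0, 0, 0], [-0.36, -0.8, 0, 0, 0, 0], [-0.36, -0.8, 0, 0, 0, 0], [-0.36, -0.8, 0, 0, 0, 0], [-0.36, -0.8, 0, 0, 0, 0], [-0.17, -0.45, 0, 0, 0, 0]]

```text
clock: 24.92
position: [0.5613, -0.0116, 0.2204]
ee_rot: [0.154, 0.988, -0.001, -0.001]
ft_force: [0.6, -1.2, -3.3]
grip_width: 0.132
grasp_force: 69.1
```

carry_out:
  commands:
    - [[0, 0, 0, 0, 0, 0.5], [0, 0, 0, 0, 0, 0.9], [0, 0, 0, 0, 0, 0.9], [0, 0, 0, 0, 0, 0.9], [0, 0, 0, 0, 0, 0.9], [0, 0, 0, 0, 0, 0.9], [0, 0, 0, 0, 0, 0.9], [0, 0, 0, 0, 0, 0.9], [0, 0, 0, 0, 0, 0.9], [0, 0, 0, 0, 0, 0.9], [0, 0, 0, 0, 0, 0.9], [0, 0, 0, 0, 0, 0.9], [0, 0, 0, 0, 0, 0.9], [0, 0, 0, 0, 0, 0.6], [0, 0, 0, 0, 0, 0.22], [0, 0, 0, 0, 0, 0], [0, 0, 0, 0, 0, 0], [0, 0, 0, 0, 0, 0], [0, 0, 0, 0, 0, 0], [0, 0, 0, 0, 0, 0]]

```text
clock: 26.58
position: [0.5615, -0.0063, 0.2215]
ee_rot: [0.708, 0.706, -0.0, -0.0]
ft_force: [0.6, 0.5, -3.0]
grip_width: 0.127
grasp_force: 69.2
```

```bash
python3 - <<'E'
from h import *
plan((.561,-.0074,.155,89.83,3));print(get_obs()['torque'],get_obs()['joint_pos'])
E
```

```text
t 26.58 p [ 0.5615 -0.0063  0.2215] th 89.86 tilt [-0. -0.] F [ 0.6  0.5 -3. ] w 10.8 g 69.2
 turn 1 rows of [-0.001  0.     0.005] ; shift total [-0.029 -0.011  1.664] -> 3 rows of [-0.01  -0.004  0.555] last corr [ 0.001 -0.011  0.014]
[ 0.01723844 -0.00819757  0.02351564] [ 0.44153935  0.23892404 -0.59797434  1.59083556  0.13688487  1.35415141
 -0.17519777]
```

carry_out:
  commands:
    - [[-0.03, -0.01, 0.5, 0, 0, 0], [0, 0, 0.5, 0, 0, 0], [0, 0, 0.4, 0, 0, 0], [0, 0, 0.3, 0, 0, 0], [0, 0, 0, 0, 0, 0], [0, 0, 0, 0, 0, 0], [0, 0, 0, 0, 0, 0], [0, 0, 0, 0, 0, 0]]

```text
clock: 27.25
position: [0.5618, -0.0073, 0.1549]
ee_rot: [0.708, 0.706, 0.001, 0.001]
ft_force: [-0.2, -0.3, -3.8]
grip_width: 0.127
grasp_force: 69.0
```

```bash
python3 - <<'E'
from h import *
plan((.561,-.0074,.1256,89.83,3))
S=np.mean([camera('scene') for _ in range(4)],0).astype(np.uint8);T=np.mean([camera('top') for _ in range(4)],0).astype(np.uint8)
np.savez('im1.npz',T=T,S=S)
a=crop(S,242,332,125,225,6);b=crop(T,334,426,150,200,4)
b=b[:,:800-a.shape[1]] if False else crop(T,330,380,150,200,5);b=cv2.copyMakeBorder(b,0,a.shape[0]-b.shape[0],4,0,0)
# second: old scene knuckles
S0=np.load('im0.npz')['S'];c=crop(S0,298,328,195,225,8);b[280:280+240,4:4+240]=c
cv2.imwrite('pics/H.png',np.hstack([a,b]))
p=[.59040882,-.00840371,-.00300383]
W=lambda l:Ro.from_euler('z',p[2]).apply(l)+[p[0],p[1],0]
for l in([-.03,-.084,.078],[-.03,.108,.078],[-.03,-.108,.078],[-.03,.084,.092],[-.03,.108,.092]):print('st',l,np.round(proj('scene',W(l))+.45,1))
o=get_obs();c=np.array(o['position']);c[2]=c[2]+.0061-.0617
for y in(.08,-.08):print('bar',y,np.round(proj('scene',c+[0,y-.0009,.008])+.45,1),np.round(proj('top',c+[0,y-.0009,.016])+.45,1))
for y in(.075,-.075):print('top',y,np.round(proj('scene',c+[.006,y-.0009,.11])+.45,1),np.round(proj('scene',c+[-.006,y-.0009,.11])+.45,1))
E
```

```text
t 27.25 p [ 0.5618 -0.0073  0.1549] th 89.82 tilt [ 0.11 -0.01] F [-0.2 -0.3 -3.8] w 10.8 g 69.0
 turn 1 rows of [ 0.019  0.001 -0.002] ; shift total [-0.002 -0.021  0.732] -> 3 rows of [-0.001 -0.007  0.244] last corr [-0.002  0.009  0.012]
st [-0.03, -0.084, 0.078] [265.9 179.4]
st [-0.03, 0.108, 0.078] [315.9 210. ]
st [-0.03, -0.108, 0.078] [260.2 175.9]
st [-0.03, 0.084, 0.092] [309.  201.7]
st [-0.03, 0.108, 0.092] [315.9 205.9]
bar 0.08 [307.7 196.9] [351.  169.6]
bar -0.08 [265.8 171.9] [413.2 170.7]
top 0.075 [303.9 164. ] [307.4 162. ]
top -0.075 [262.2 141.5] [265.7 139.8]
```

View pics/H.png

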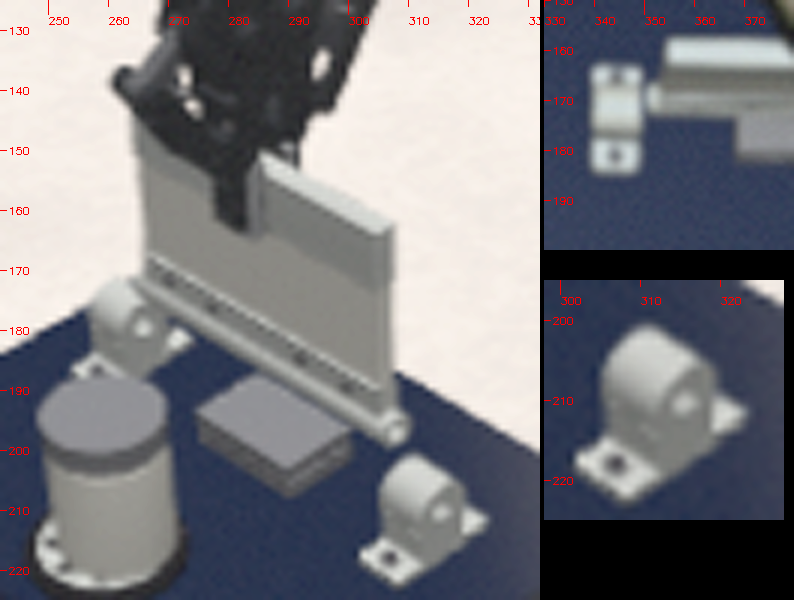

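carry_out:
  commands:
    - [[0, 0, 0.15, 0, 0, 0], [0, 0, 0.15, 0, 0, 0], [0, 0, 0.15, 0, 0, 0], [0, 0, 0.1, 0, 0, 0], [0, 0, 0.05, 0, 0, 0], [0, 0, 0, 0, 0, 0], [0, 0, 0, 0, 0, 0], [0, 0, 0, 0, 0, 0]]

```text
clock: 28.32
position: [0.5613, -0.0074, 0.1299]
ee_rot: [0.708, 0.706, 0.0, 0.0]
ft_force: [0.0, -0.9, -3.2]
grip_width: 0.131
grasp_force: 69.2
```

```bash
python3 - <<'E'
from h import *
plan((.561,-.0074,.1256,89.83,3))
T=np.mean([camera('top') for _ in range(6)],0)
np.save('T2.npy',T);g=T.mean(2)
np.set_printoptions(linewidth=220)
print('cols 338..356');
for r in range(158,190):print(r,g[r,338:358].astype(int),'|',g[r,404:426].astype(int))
E
```

```text
t 28.32 p [ 0.5613 -0.0074  0.1299] th 89.82 tilt [ 0.03 -0.  ] F [ 0.  -0.9 -3.2] w 11.2 g 69.2
 turn 1 rows of [ 0.004  0.001 -0.002] ; shift total [ 0.001 -0.007  0.107] -> 3 rows of [ 0.    -0.002  0.036] last corr [ 0.001 -0.007 -0.013]
cols 338..356
158 [35 34 36 32 35 34 34 34 34 36 33 36 35 32 32 33 34 36 35 33] | [104 106 108 110 113 114 116 117 117 119 119 119 121 120 121 123 122 123 123 123 125 125]
159 [34 34 35 32 34 36 33 34 33 35 33 35 32 34 36 36 52 61 64 62] | [104 107 108 110 110 112 114 115 118 116 119 121 119 120 122 121 122 122 122 124 123 123]
160 [ 35  35  35  32  34  33  36  34  34  33  33  33  35  34  33  54  85 104 109 107] | [104 107 108 109 111 112 114 116 118 117 119 119 120 122 123 121 122 123 123 124 123 124]
161 [ 31  35  34  37  35  34  34  31  33  34  33  32  35  32  39  72 118 139 143 143] | [102 106 107 109 110 111 113 113 116 116 119 118 120 121 120 121 123 121 122 123 124 122]
162 [ 33  43  52  66  66  58  52  52  56  53  48  39  34  30  41  84 134 154 158 158] | [103 105 107 110 109 113 112 114 115 118 118 117 120 120 120 122 123 123 123 124 124
[... 3951 characters left out ...]
 98 100 101 103 105 107 108 110 113 112 115 116 117 119 120 120 120]
186 [36 37 37 37 34 39 38 37 37 37 36 35 37 37 38 38 39 38 37 38] | [ 85  86  88  93  94  96  99 100 104 106 107 108 110 111 115 115 115 117 118 119 119 120]
187 [37 38 38 38 37 37 35 36 37 37 36 39 38 36 36 36 37 36 38 37] | [ 81  85  88  91  93  97  98 102 102 105 107 108 110 111 112 114 114 116 117 119 119 119]
188 [37 38 38 37 36 37 36 37 38 40 38 37 38 40 38 37 38 36 37 36] | [ 81  84  88  91  94  96  98 100 102 104 107 108 110 111 113 113 114 117 117 117 120 120]
189 [38 41 38 40 40 39 38 36 38 37 37 39 36 38 37 40 38 37 38 37] | [ 80  84  86  89  91  96  98 100 101 101 106 107 109 110 111 112 114 115 117 118 118 119]
```

carry_out:
  commands:
    - [[-0.04, 0, 0.06, 0, 0, 0], [0, 0, 0.03, 0, 0, 0], [0, 0, 0, 0, 0, 0], [0, 0, 0, 0, 0, 0]]

```text
clock: 28.95
position: [0.561, -0.0091, 0.1259]
ee_rot: [0.708, 0.706, -0.0, -0.0]
ft_force: [-0.5, 0.1, -3.2]
grip_width: 0.128
grasp_force: 69.3
```

carry_out:
  commands:
    - [[0, 0, 0.02, 0, 0, 0], [0, 0, 0, 0, 0, 0], [0, 0, 0, 0, 0, 0]]

```text
clock: 29.2
position: [0.5612, -0.009, 0.1256]
ee_rot: [0.708, 0.706, 0.0, 0.0]
ft_force: [-1.3, -0.1, 3.1]
grip_width: 0.13
grasp_force: 70.1
```

carry_out:
  commands:
    - [[0, 0, 0.02, 0, 0, 0], [0, 0, 0, 0, 0, 0], [0, 0, 0, 0, 0, 0]]

```text
clock: 29.45
position: [0.5615, -0.009, 0.1256]
ee_rot: [0.708, 0.706, 0.0, 0.001]
ft_force: [-3.8, -0.8, 10.3]
grip_width: 0.129
grasp_force: 71.4
```

```bash
python3 - <<'E'
from h import *
plan()
T=np.mean([camera('top') for _ in range(6)],0);S=np.mean([camera('scene') for _ in range(4)],0).mean(2);g=T.mean(2)
np.set_printoptions(linewidth=220)
for r in range(157,180):print(r,g[r,338:358].astype(int))
print('scene')
S1=np.load('im1.npz')['S'].mean(2)
for r in range(196,218):print(r,S[r,300:326].astype(int))
E
```

```text
t 29.45 p [ 0.5615 -0.009   0.1256] th 89.81 tilt [ 0.06 -0.02] F [-3.8 -0.8 10.3] w 11.0 g 71.4
157 [33 35 33 36 32 35 38 33 35 34 33 33 35 33 32 31 35 32 32 33]
158 [35 33 36 35 34 36 33 36 31 35 32 31 33 34 33 33 32 32 33 31]
159 [36 34 36 34 32 33 31 36 34 34 34 35 35 36 33 33 37 39 41 41]
160 [34 34 33 33 37 37 33 35 33 31 35 34 34 31 32 35 54 78 86 88]
161 [ 33  34  36  37  37  34  32  35  34  33  34  33  34  34  32  43  80 120 137 136]
162 [ 35  42  56  65  67  59  52  51  53  52  47  39  32  34  31  46  93 140 157 157]
163 [ 34  63  97 113 111  93  80  83  92  97  91  62  39  32  32  51  96 143 162 161]
164 [ 40  86 130 147 136 109  89 101 126 139 130  90  46  33  32  48  91 133 148 149]
165 [ 43  90 139 152 138 107  83 100 133 152 141  98  49  32  34  47  75 102 112 113]
166 [ 40  82 125 138 126 104  92 101 125 136 128  89  48  32  37  46  61  69  73  72]
167 [ 39  73 110 129 127 122 119 122 128 131 121  84  45  36  46  59  62  63  62  61]
168 [ 36  70 114 135 141 141 139 138 139 140 126  92  61  61  69  77  71  70  67  67]
169 [ 40  72 118 144 151 150 151 150 150 151 139  9
[... 2528 characters left out ...]
6  83  92  88  83 106 115  97  86  84 140 157 154 121  68  39  38]
212 [ 29  30  30  30  28  48  73  79  77  75  77  81  83  84  83  85  84  85  85 142 154 131  92  51  38  39]
213 [ 29  27  27  30  31  48  73  80  78  78  88  86  84  84  83  85  85  85  86 140 123  97  68  39  37  39]
214 [31 30 28 26 32 83 93 83 78 79 78 91 88 85 86 86 85 86 88 78 61 42 36 36 38 38]
215 [ 29  29  29  47  76 147 139 105  87  80  79  80  83  84  85  83  86  89  85  65  41  35  34  34  37  39]
216 [ 30  31  82 107 143 148 133 128 120  99  81  79  83  84  85  85  81  78  64  40  31  34  33  35  37  39]
217 [ 27  32 146 159 154 117  70  63 133 135 107  86  84  85  84  82  65  41  33  32  33  31  35  34  36  38]
```

```bash
python3 - <<'E'
from h import *
a=proj('top',[.561,.073,.078]);b=proj('top',[.561,.067,.18]);print(a,b,b[1]-a[1],'measured',162.9-171.75)
if abs(b[1]-a[1]+8.85)<2.0: print(hand_in())
E
```

```text
[349.4312721  172.25441463] [353.73428806 163.06187985] -9.192534776898498 measured -8.849999999999994
the job is handed in; nothing more can be done
None
```

The job is handed in with the arm still holding the guard upright at about 70 N. Both packers are stacked on the deck and the guard stands on them between the knuckles. The last check before hand-in put its holes in line to within about 1 mm; the judge's result was not shown.

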